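# Return the stacked sharpening stones to their holders

## Robot

A 6-joint arm with a two-finger parallel gripper is mounted at the origin on the work surface. World frame = base frame: x ahead of the robot, y to its left, z up, the work surface at z = 0. Lengths are in m, angles in rad, forces in N, time in s.
With the tool pointing down it reaches from about 0.4 to 0.825 m from the base axis. Payload 7 kg.
Tool frame: the origin (TCP) lies at the very end of the fingers, on their centre line; the grasp point (between the pads) lies arm.hold_point_z behind it (arm.hold_point_z is the distance from the TCP to the grasp point, in m); z points along the fingers, y is the line along which they close (so a half turn about z gives the same grasp; the last joint's range is limited). The gripper opens to 88 mm and grips with 3 to 60 N. Pads are 19 mm wide; open, the fingers measure 130 mm over their backs; the gripper's body (78 mm by 193 mm) begins 47 mm behind the grasp point.
Start: joints at [-0.91, 0.359, 0.012, 0, -1.224, -0.288], TCP at [0.246, -0.629, 0.227] pointing down, gripper open.
Joint ranges: [-3.07, 3.07], [-1.43, 2.12], [-1.02, 1.25], [-3.03, 1.67], [-3.05, -0], [-3.03, 3.03]. Speed limits (rad/s): [2.39, 2.39, 3.01, 3.14, 3.14, 3.14].

## Interface

Orientations are given as [roll, pitch, yaw] about the fixed x, y, z axes, in that order (R = Rz(yaw) Ry(pitch) Rx(roll)).
In Python, from station import arm gives the robot as it stands.
- The arm moves only by the shell command python3 nudge.py 'ROWS' [FORCE]. ROWS is a JSON list of rows, 1 to 20 of them, each of 5 numbers: the finger opening in m, then dx, dy, dz in m, then a turn about the tool's z in rad; each row is the pose to reach, as a shift and turn from the pose commanded when the command began, along the tool's axes at that moment; what a row does not reach only later rows make up. A row lasts 1/12 s, in which the tool goes at most 0.0417 m and 0.125 rad, less where a joint would pass 70% of its speed; a pose out of reach is approached as far as the arm can. The fingers move at their own pace and stop on an object; FORCE is the grip in N (left out, the last holds). Time passes only in rows, so rows that do not move let the fingers close. It prints the time, the measured TCP pose, the force, the opening and the grip force at its end.
- arm.get_state(): the state, without advancing time (a new reading comes with each control period).
- arm.grab_frame(name): name is "side" or "top"; returns the picture (384x512x3 uint8, red, green, blue); there is no depth.
- arm.camera_params(name): a dict with "fx", "fy", "cx", "cy" (pixels), "D" ([k1, k2, p1, p2, k3] as OpenCV has them; the pictures are not rectified), "T" (4x4, takes a point from camera to world coordinates). Camera axes: x right, y down, z forward; pixel columns grow to the right and rows downward; lengths in m; the calibration is good to about 2 mm. A picture is of the moment at which its call begins. camera_params takes no time and is no camera call.
- arm.job_done(): hands the job in; it is judged then, once.
The state is a dict: "t": time; "q": joint angles; "qd": joint speeds; "joint_efforts": joint torques, N m; "eef_pos": TCP position; "ee_rot": TCP orientation; "force": force on the tool from outside, world axes, zero at the start; "moment": the same for the moment, N m; "width": finger opening in m; "gripper_force": force on a finger pad.
Only numpy, scipy, OpenCV 4.12 (cv2) and the standard library are available. Lean on these libraries where they do the work, as an engineer would, in place of code of your own. Each camera call takes 0.05 s, during which the arm holds its last target. There are 200 camera calls.

## Task

The four sharpening stones have been flattened and left in a stack on the bench. Take the stack apart and put every stone back in the wooden holder whose recess was cut to its shape and size, lying flat on the bottom of the recess; lower the stones into place rather than dropping them, and leave the oil bottle and the block plane where they stand.

Things in the scene. Friction and masses are not known exactly. Their poses are not given: they have to be found in the camera images.
- puck_stone: Round grey sharpening stone (axe puck), a disc 44 mm in diameter and 24 mm thick, about 0.09 kg, lying flat on top of the stack. Origin: centre of its underside; z is its axis.
- small_stone: Rigid, grey, rectangular, flat-faced, 100 x 42 mm and 20 mm thick, about 0.18 kg: the smallest rectangular sharpening stone. Origin: centre of its underside; x along its length, y across its width, z up. Lies flat under the puck stone, on the medium stone.
- medium_stone: Rigid, grey, rectangular, flat-faced, 140 x 54 mm and 24 mm thick, about 0.38 kg: the middle-sized rectangular sharpening stone. Origin: centre of its underside; x along its length, y across its width, z up. Lies flat under the small stone, on the bench stone.
- bench_stone: Rigid, grey, rectangular, flat-faced, 180 x 64 mm and 28 mm thick, about 0.65 kg: the largest sharpening stone, dark lower layer and pale upper layer. Origin: centre of its underside; x along its length, y across its width, z up. The bottom of the stack; lies on the bench top (z = 0).
- puck_holder: Brown wooden stone holder, fixed to the bench: a block 84 x 84 x 18 mm high with one round, 58 mm wide recess, 8 mm deep, open at the top; its own stone has 7 mm of room on every side. Origin: centre of the block's underside, under the middle of the recess; x along its length, y across, z up. The recess floor is 10 mm and the rim 18 mm above the origin. Starts empty.
- small_holder: Brown wooden stone holder, fixed to the bench: a block 136 x 78 x 18 mm high with one rectangular 114 x 56 mm recess, 8 mm deep, open at the top; its own stone has 7 mm of room on every side. Origin: centre of the block's underside, under the middle of the recess; x along its length, y across, z up. The recess floor is 10 mm and the rim 18 mm above the origin. Starts empty.
- medium_holder: Brown wooden stone holder, fixed to the bench: a block 176 x 90 x 18 mm high with one rectangular 154 x 68 mm recess, 8 mm deep, open at the top; its own stone has 7 mm of room on every side. Origin: centre of the block's underside, under the middle of the recess; x along its length, y across, z up. The recess floor is 10 mm and the rim 18 mm above the origin. Starts empty.
- bench_holder: Brown wooden stone holder, fixed to the bench: a block 216 x 100 x 18 mm high with one rectangular 194 x 78 mm recess, 8 mm deep, open at the top; its own stone has 7 mm of room on every side. Origin: centre of the block's underside, under the middle of the recess; x along its length, y across, z up. The recess floor is 10 mm and the rim 18 mm above the origin. Starts empty.
- oil_bottle: Bystander: clear honing-oil bottle with paper label and black cap, 42 mm in diameter, 103 mm tall, standing loose on the bench near the stones. Origin: centre of its underside, z up.
- block_plane: Bystander: small steel block plane 160 x 50 x 60 mm with a brass knob, loose on its sole at the left side of the work. Origin: centre of its sole, x along its length, z up. (Beyond it only lower things lie unlisted near the work: a honing guide under 30 mm high to the right of the holders, chisels, a try square and a wax tin more than 0.73 m ahead.)

How it is judged:
By the outcome, as a careful person would: the job done as asked, in the order asked, and still so for the second after the job is handed in, with the robot touching nothing.
It also fails if it takes over 128 s, if anything falls off the work surface, if the arm or the gripper's body presses on something with over 40 N, if the wrist force passes 120 N, or if a joint passes its speed limit or range.

## Working session

There is one attempt and no reset: what is moved stays moved. The work goes in short steps, Python scripts to look and compute and a shell command to move; the robot and the scene stay as the last step left them, time stands still between calls to the robot, and variables do not carry over. Pictures are saved under pics/ and viewed, at most 14 in all, crops included, and the job is handed in when it is done.

```bash
ls; mkdir -p pics; python3 - <<'E'
from station import arm
import cv2,numpy as np
print(arm.get_state(), arm.hold_point_z)
for n in("side","top"):
    cv2.imwrite(f"pics/{n}0.png",arm.grab_frame(n)[:,:,::-1]); print(n,arm.camera_params(n))
E
```

```text
nudge.py
pics
station.py
{'t': 0.0, 'q': array([-9.09879969e-01,  3.59382638e-01,  1.10486539e-02, -3.89359755e-04,
       -1.22413306e+00, -2.88089294e-01]), 'qd': array([ 0.00133467,  0.00155117, -0.00012523,  0.00163001,  0.00100398,
       -0.00097214]), 'joint_efforts': array([-6.37036428e-04, -5.82716954e+01,  2.93052721e+01,  6.99712291e+00,
        6.82882121e-03, -1.67053158e-04]), 'eef_pos': array([ 0.24565554, -0.62815896,  0.22561395]), 'ee_rot': array([ 3.13988678e+00, -1.23799975e-04, -2.76889808e+00]), 'force': array([-0.15853245,  0.59096793, -0.20101323]), 'moment': array([ 0.0454416 ,  0.01808611, -0.02438168]), 'gripper_force': 0.0, 'width': 0.08761436949252192} 0.0188
side {'fx': 454.2526491489837, 'fy': 454.2526491489837, 'cx': 259.1759154221024, 'cy': 184.181913167643, 'D': array([-0.14580859,  0.        ,  0.        ,  0.        ,  0.        ]), 'T': array([[-0.99610781, -0.05563954,  0.06836281,  0.44505557],
       [-0.08650389,  0.76597633, -0.63702224,  0.78410102],
       [-0.01692067, -0.64045648, -0.76780804,  0.95246228],
       [ 0.        ,  0.        ,  0.        ,  1.        ]])}
top {'fx': 390.51001711513, 'fy': 390.51001711513, 'cx': 249.60779812663313, 'cy': 190.02504277632227, 'D': array([-0.09759363,  0.        ,  0.        ,  0.        ,  0.        ]), 'T': array([[-2.36355120e-02, -9.89885644e-01,  1.39884861e-01,
         3.59193646e-01],
       [-9.99714318e-01,  2.39005629e-02,  2.14922559e-04,
         6.25564035e-02],
       [-3.55607568e-03, -1.39839819e-01, -9.90167753e-01,
         1.12321780e+00],
       [ 0.00000000e+00,  0.00000000e+00,  0.00000000e+00,
         1.00000000e+00]])}
```

View pics/side0.png

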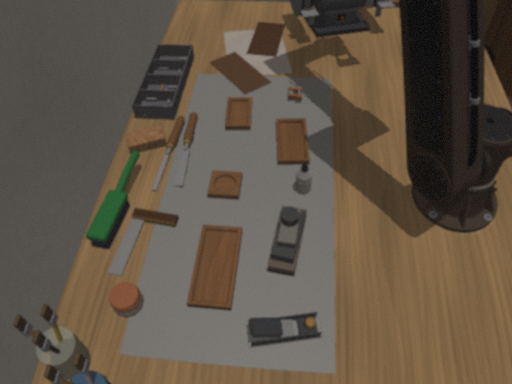

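View pics/top0.png

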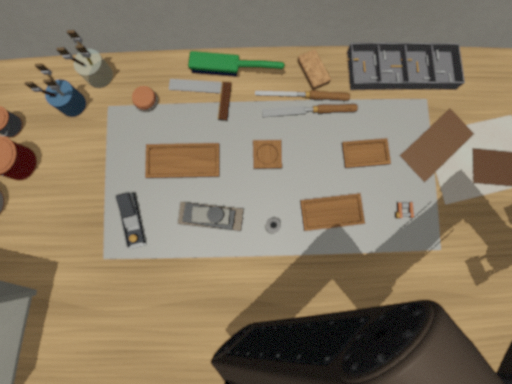

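The side view shows the stack near (289,238), the bottle at (304,180) and the plane at (285,328). The holders are at (217,266) bench, (225,184) puck, (292,141) medium and (239,113) small. In the top view the stack is at (212,215), the bottle at (273,225) and the plane at (130,218). The holders there are at (183,161), (267,154), (332,212) and (366,153).

```bash
cat > h.py <<'E'
import cv2,numpy as np
from station import arm
P={n:arm.camera_params(n) for n in("side","top")}
def ray(n,uv):
    p=P[n];K=np.array([[p['fx'],0,p['cx']],[0,p['fy'],p['cy']],[0,0,1]])
    x=cv2.undistortPoints(np.float64(uv).reshape(-1,1,2),K,p['D']).reshape(-1,2)
    return p['T'][:3,3],np.c_[x,np.ones(len(x))]@p['T'][:3,:3].T
def plane(n,uv,z):
    o,d=ray(n,uv); return o+d*((z-o[2])/d[:,2])[:,None]
def tri(us,ut):
    a,b=ray("side",us);c,d=ray("top",ut);out=[]
    for i in range(len(b)):
        s=np.linalg.lstsq(np.c_[b[i],-d[i]],c-a,rcond=None)[0]
        p,q=a+s[0]*b[i],c+s[1]*d[i]; out.append(np.r_[(p+q)/2,np.linalg.norm(p-q)])
    return np.array(out)
def rect(p):
    (c,(w,h),a)=cv2.minAreaRect(np.float32(p[:,:2]*1000))
    if w<h: w,h,a=h,w,a+90
    return np.round(c,1),round(w,1),round(h,1),round((a+90)%180-90,1)
E
python3 - <<'E'
from h import *
for n,z in(("side",.018),("top",.018)):
    im=cv2.imread(f"pics/{n}0.png");hsv=cv2.cvtColor(im,cv2.COLOR_BGR2HSV)
    for nm,uvs in dict(side=[("bench",217,266),("puck",225,184),("med",292,141),("small",239,113)],top=[("bench",183,161),("puck",267,154),("med",332,212),("small",366,153)])[n:=n] if 0 else [(a,b,c) for a,b,c in {'side':[("bench",217,266),("puck",225,184),("med",292,141),("small",239,113)],'top':[("bench",183,161),("puck",267,154),("med",332,212),("small",366,153)]}[n]]:
        m=((hsv[:,:,1]>80)&(hsv[:,:,0]<25)).astype(np.uint8)
        N,L,S,C=cv2.connectedComponentsWithStats(m)
        w=L[c-10:c+10,b-10:b+10];w=w[w>0];k=np.bincount(w).argmax()
        ct=max(cv2.findContours((L==k).astype(np.uint8),0,2)[0],key=cv2.contourArea).reshape(-1,2)
        print(n,nm,S[k],rect(plane(n,ct,z)))
a=cv2.imread("pics/side0.png")[160:290,180:330];b=cv2.imread("pics/top0.png")[185:245,165:290]
cv2.imwrite("pics/c.png",np.vstack([cv2.resize(a,(400,347),interpolation=2),cv2.resize(b,(400,192),interpolation=2)]))
cv2.imwrite("pics/cs.png",cv2.resize(a[35:125,75:140],None,fx=6.5,fy=6.5,interpolation=2))
cv2.imwrite("pics/ct.png",cv2.resize(b[5:55,5:125],None,fx=6.5,fy=6.5,interpolation=2))
E
```

```text
Traceback (most recent call last):
ValueError: too many values to unpack (expected 2)
```

```bash
cat > hold.py <<'E'
from h import *
SEED={'side':dict(bench=(217,266),puck=(225,184),med=(292,141),small=(239,113)),'top':dict(bench=(183,161),puck=(267,154),med=(332,212),small=(366,153))}
for n in SEED:
    im=cv2.imread(f"pics/{n}0.png");hsv=cv2.cvtColor(im,cv2.COLOR_BGR2HSV)
    m=((hsv[:,:,1]>80)&(hsv[:,:,0]<25)).astype(np.uint8)
    N,L,S,C=cv2.connectedComponentsWithStats(m)
    for nm,(b,c) in SEED[n].items():
        w=L[c-10:c+10,b-10:b+10];w=w[w>0];k=np.bincount(w).argmax()
        ct=max(cv2.findContours((L==k).astype(np.uint8),0,2)[0],key=cv2.contourArea).reshape(-1,2)
        print(n,nm,S[k],rect(plane(n,ct,.018)))
a=cv2.imread("pics/side0.png")[195:285,255:320];b=cv2.imread("pics/top0.png")[190:240,170:290]
cv2.imwrite("pics/cs.png",cv2.resize(a,None,fx=6.5,fy=6.5,interpolation=2))
cv2.imwrite("pics/ct.png",cv2.resize(b,None,fx=6.5,fy=6.5,interpolation=2))
E
python3 hold.py
```

```text
side bench [ 187  225   55   84 3438] (array([609.7, 260. ]), 219.7, 99.7, 89.5)
side puck [208 171  34  27 792] (array([620.9,  13.5]), 91.0, 83.2, -89.8)
side med [ 276  119   33   45 1336] (array([ 447.1, -165.5]), 183.7, 89.9, -84.7)
side small [225  98  27  31 755] (array([ 618. , -275.1]), 140.8, 76.7, -86.5)
top bench [ 145  143   74   35 2447] (array([608.6, 258.3]), 212.8, 99.3, 89.7)
top puck [253 140  29  28 777] (array([621.3,  10. ]), 80.9, 80.3, 88.7)
top med [ 301  194   64   36 1841] (array([ 447.5, -170.7]), 173.9, 88.9, -84.4)
top small [ 342  139   49   29 1165] (array([ 617.6, -280.1]), 135.4, 76.9, -86.2)
```

View pics/cs.png

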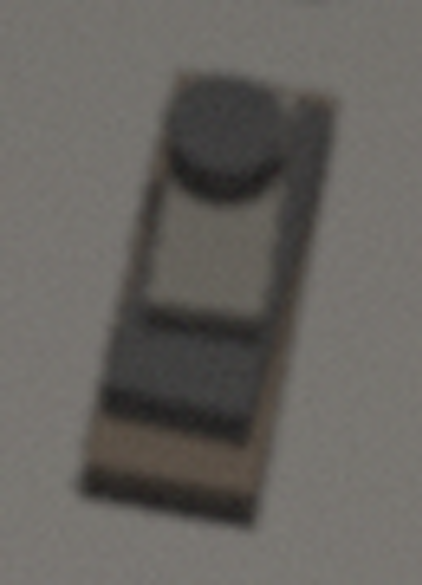

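View pics/ct.png

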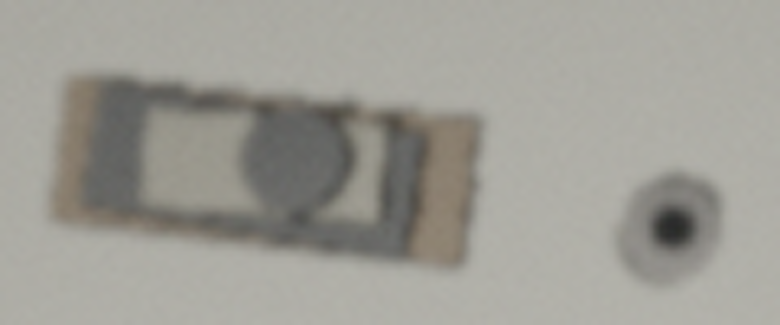

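The crops show the puck top at side-crop (226,127) and top-crop (298,158), with the corners of the three slabs all visible. I'll triangulate the corners next.

```bash
cat > s.py <<'E'
from h import *
S=lambda l:(np.float64(l)+.5)/6.5-.5+[255,195]
T=lambda l:(np.float64(l)+.5)/6.5-.5+[170,190]
print("tri puck,small2,med2,bench2 (zs 96,72,52,28)\n",(1000*tri(S([(226,127),(148,303),(270,320),(103,388),(250,432),(82,472),(255,505)]),T([(298,158),(145,105),(135,208),(100,80),(84,203),(70,77),(52,218)]))).round(1))
print("puck",plane("top",T([(298,158)]),.096),plane("side",S([(226,127)]),.096))
for nm,z,c in(("small",.072,[(145,105),(135,208),(378,222),(390,123)]),("med",.052,[(100,80),(84,203),(408,258),(428,120)]),("bench",.028,[(70,77),(52,218),(462,265),(480,118)])):
    p=plane("top",T(c),z);print(nm,rect(p),(p.mean(0)*1000).round(1))
for nm,z,c in(("small",.072,[(148,303),(270,320)]),("med",.052,[(103,388),(250,432)]),("bench",.028,[(82,472),(255,505)])):
    p=plane("side",S(c),z)*1000;d=p[1]-p[0];print(nm,"side end",p[:,:2].round(1),np.hypot(*d[:2]),np.degrees(np.arctan2(d[0],-d[1])))
print("bottle cap",plane("top",T([(672,228)]),.103))
E
python3 s.py
```

```text
tri puck,small2,med2,bench2 (zs 96,72,52,28)
 [[4.434e+02 1.549e+02 9.060e+01 0.000e+00]
 [4.678e+02 2.202e+02 7.260e+01 1.200e+00]
 [4.249e+02 2.245e+02 7.320e+01 1.400e+00]
 [4.817e+02 2.427e+02 5.040e+01 4.000e-01]
 [4.295e+02 2.513e+02 4.120e+01 1.500e+00]
 [4.872e+02 2.608e+02 2.140e+01 8.000e-01]
 [4.253e+02 2.689e+02 2.040e+01 0.000e+00]]
puck [[0.44295078 0.15442087 0.096     ]] [[0.44341708 0.15881382 0.096     ]]
small (array([442.1, 171.4]), 102.8, 43.1, 84.5) [442.6 171.7  72. ]
med (array([442.4, 177. ]), 140.9, 58.9, 81.7) [444.  176.9  52. ]
bench (array([443.8, 174.5]), 179.6, 63.9, 82.7) [443.9 174.8  28. ]
small side end [[467.3 219.9]
 [424.2 223.8]] 43.277434535946185 -95.19551072639375
med side end [[481.4 243.7]
 [428.9 257.7]] 54.30135205902204 -104.95725969380526
bench side end [[487.3 264.4]
 [425.5 273.2]] 62.43028130593964 -98.02084251642908
bottle cap [[0.41066518 0.00404073 0.103     ]]
```

```bash
cat > go.py <<'E'
# usage: go.py x y z yawdeg [...]: shifts from the present pose in tool axes
import sys,numpy as np
from station import arm
from scipy.spatial.transform import Rotation as R
s=arm.get_state();p=s['eef_pos'];y=s['ee_rot'][2];M=R.from_euler('xyz',[np.pi,0,y]).as_matrix()
a=np.float64(sys.argv[1:]).reshape(-1,4);l=p
for t in a:
    print((M.T@(t[:3]-p)).round(4),round(-((np.radians(t[3])-y+np.pi)%(2*np.pi)-np.pi),3),"rows",round(np.linalg.norm(t[:3]-l)/.0417,1));l=t[:3]
E
python3 go.py .5 -.25 .22 -140 .443 .156 .18 -95.5
```

```text
[-0.3746  0.2597  0.0057] -0.325 rows 10.9
[-0.4694  0.6585  0.0457] -1.102 rows 9.9
```

```bash
python3 nudge.py '[[0.088,-0.37,0.26,0,-0.5],[0.088,-0.37,0.26,0,-0.5],[0.088,-0.37,0.26,0,-0.5],[0.088,-0.37,0.26,0,-0.5],[0.088,-0.37,0.26,0,-0.5],[0.088,-0.37,0.26,0,-0.5],[0.088,-0.37,0.26,0,-0.5],[0.088,-0.37,0.26,0,-0.5],[0.088,-0.37,0.26,0,-0.5],[0.088,-0.469,0.658,0.046,-1.1],[0.088,-0.469,0.658,0.046,-1.1],[0.088,-0.469,0.658,0.046,-1.1],[0.088,-0.469,0.658,0.046,-1.1],[0.088,-0.469,0.658,0.046,-1.1],[0.088,-0.469,0.658,0.046,-1.1],[0.088,-0.469,0.658,0.046,-1.1],[0.088,-0.469,0.658,0.046,-1.1],[0.088,-0.469,0.658,0.046,-1.1],[0.088,-0.469,0.658,0.046,-1.1],[0.088,-0.469,0.658,0.046,-1.1]]' 25; python3 go.py .443 .156 .082 -95.5
```

```text
t: 1.77
eef_pos: [0.4425, 0.142, 0.182]
ee_rot: [-3.141, 0.0, -1.668]
force: [1.4, -0.6, 0.6]
width: 0.0878
gripper_force: 0.0
[-0.014   0.0009  0.1   ] -0.002 rows 2.4
```

```bash
python3 nudge.py '[[0.088,0,0,0,0],[0.088,0,0,0,0]]'; python3 go.py .443 .156 .082 -95.5
```

```text
t: 1.93
eef_pos: [0.4427, 0.1419, 0.1815]
ee_rot: [3.141, -0.001, -1.665]
force: [-0.1, -0.6, -0.5]
width: 0.0872
gripper_force: 0.0
[-0.0141  0.0011  0.0995] 0.002 rows 2.4
```

```bash
python3 nudge.py '[[0.088,-0.014,0.001,0,0],[0.088,-0.014,0.001,0.04,0],[0.088,-0.014,0.001,0.07,0],[0.088,-0.014,0.001,0.09,0],[0.088,-0.014,0.001,0.0995,0],[0.088,-0.014,0.001,0.0995,0],[0.03,-0.014,0.001,0.0995,0],[0.03,-0.014,0.001,0.0995,0],[0.03,-0.014,0.001,0.0995,0],[0.03,-0.014,0.001,0.0995,0],[0.03,-0.014,0.001,0.0995,0],[0.03,-0.014,0.001,0.0995,0],[0.03,-0.014,0.001,0.0995,0]]' 20; python3 go.py .443 .156 .16 -95.5 .621 .010 .10 -90 .621 .010 .021 -90
```

```text
t: 3.02
eef_pos: [0.4438, 0.1542, 0.0829]
ee_rot: [-3.141, 0.0, -1.669]
force: [0.5, 0.1, -1.0]
width: 0.0464
gripper_force: 0.0
[-0.0018  0.0009 -0.0771] -0.002 rows 1.9
[ 0.1261 -0.1905 -0.0171] -0.098 rows 5.7
[ 0.1261 -0.1905  0.0619] -0.098 rows 1.9
```

```bash
python3 nudge.py '[[0.03,0,0,0,0],[0.03,0,0,0,0],[0.03,0,0,0,0],[0.03,0,0,-0.02,0],[0.03,0,0,-0.05,0]]' 20; python3 go.py .621 .010 .12 -90 .621 .010 .060 -90
```

```text
t: 3.43
eef_pos: [0.4417, 0.1526, 0.1305]
ee_rot: [3.137, -0.004, -1.669]
force: [0.7, 1.1, -0.3]
width: 0.0431
gripper_force: 20.0
[ 0.1243 -0.1924  0.0105] -0.099 rows 5.5
[ 0.1243 -0.1924  0.0705] -0.099 rows 1.4
```

```bash
python3 nudge.py '[[0.03,0.124,-0.192,0.01,-0.1],[0.03,0.124,-0.192,0.01,-0.1],[0.03,0.124,-0.192,0.01,-0.1],[0.03,0.124,-0.192,0.01,-0.1],[0.03,0.124,-0.192,0.01,-0.1],[0.03,0.124,-0.192,0.01,-0.1],[0.03,0.124,-0.192,0.04,-0.1],[0.03,0.124,-0.192,0.07,-0.1],[0.03,0.124,-0.192,0.07,-0.1],[0.03,0.124,-0.192,0.07,-0.1]]'; python3 go.py .621 .010 .021 -90; python3 - <<'E'
from h import *
for n,(a,b,c,d) in dict(side=(140,240,170,290),top=(110,190,220,320)).items():
    im=arm.grab_frame(n)[:,:,::-1];cv2.imwrite(f"pics/{n}1.png",im)
cv2.imwrite("pics/p1.png",np.hstack([cv2.resize(cv2.imread("pics/side1.png")[140:240,170:270],(400,400)),cv2.resize(cv2.imread("pics/top1.png")[110:210,220:320],(400,400))]))
E
```

```text
t: 4.27
eef_pos: [0.6211, 0.0112, 0.0608]
ee_rot: [3.137, -0.002, -1.569]
force: [-0.3, -0.9, -0.2]
width: 0.0436
gripper_force: 20.0
[0.0012 0.0001 0.0398] 0.002 rows 1.0
```

View pics/p1.png

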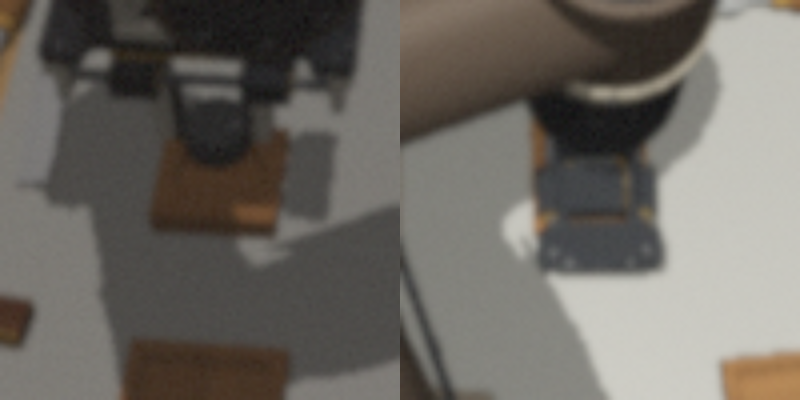

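The puck is held level above its holder, at about (215,130) in the left half of the picture. I'll lower it.

```bash
python3 nudge.py '[[0.03,0.001,0,0.02,0],[0.03,0.001,0,0.03,0],[0.03,0.001,0,0.034,0],[0.03,0.001,0,0.036,0],[0.03,0.001,0,0.038,0],[0.03,0.001,0,0.039,0],[0.03,0.001,0,0.039,0]]'
```

```text
t: 4.95
eef_pos: [0.6229, 0.011, 0.024]
ee_rot: [-3.141, 0.0, -1.569]
force: [0.7, -0.7, -1.6]
width: 0.0434
gripper_force: 20.0
```

```bash
python3 nudge.py '[[0.03,0,0,0.001,0],[0.03,0,0,0.002,0],[0.03,0,0,0.002,0]]'
```

```text
t: 5.2
eef_pos: [0.6226, 0.0108, 0.0215]
ee_rot: [-3.142, 0.0, -1.569]
force: [-0.3, 0.3, -0.5]
width: 0.0435
gripper_force: 20.0
```

```bash
python3 nudge.py '[[0.03,0,0,0.001,0],[0.03,0,0,0.001,0],[0.03,0,0,0.001,0]]'
```

```text
t: 5.45
eef_pos: [0.6228, 0.0108, 0.0208]
ee_rot: [-3.141, 0.0, -1.569]
force: [-0.2, -0.1, 2.1]
width: 0.044
gripper_force: 20.0
```

```bash
python3 nudge.py '[[0.05,0,0,0,0],[0.06,0,0,0,0],[0.088,0,0,0,0],[0.088,0,0,0,0],[0.088,0,0,-0.02,0],[0.088,0,0,-0.06,0],[0.088,0,0,-0.1,0],[0.088,0,0,-0.12,0]]' 30; python3 go.py .442 .1715 .13 -95.3 .442 .1715 .062 -95.3
```

```text
t: 6.12
eef_pos: [0.6245, 0.0109, 0.1454]
ee_rot: [-3.136, 0.0, -1.568]
force: [1.1, 0.6, 0.5]
width: 0.0861
gripper_force: 0.0
[-0.1611  0.182   0.0154] 0.095 rows 5.8
[-0.1611  0.182   0.0834] 0.095 rows 1.6
```

```bash
python3 nudge.py '[[0.088,-0.161,0.182,0.01,0.095],[0.088,-0.161,0.182,0.01,0.095],[0.088,-0.161,0.182,0.01,0.095],[0.088,-0.161,0.182,0.01,0.095],[0.088,-0.161,0.182,0.01,0.095],[0.088,-0.161,0.182,0.01,0.095],[0.088,-0.161,0.182,0.01,0.095]]'; python3 go.py .442 .1715 .062 -95.3; python3 - <<'E'
from h import *
for n in("side","top"): cv2.imwrite(f"pics/{n}2.png",arm.grab_frame(n)[:,:,::-1])
cv2.imwrite("pics/p2.png",np.hstack([cv2.resize(cv2.imread("pics/side2.png")[160:290,180:310],(400,400)),cv2.resize(cv2.imread("pics/top2.png")[110:210,220:320],(400,400))]))
E
```

```text
t: 6.7
eef_pos: [0.4366, 0.1739, 0.1307]
ee_rot: [3.141, 0.001, -1.66]
force: [0.4, -0.7, -1.4]
width: 0.0878
gripper_force: 0.0
[ 0.002  -0.0055  0.0687] 0.003 rows 1.7
```

View pics/p2.png

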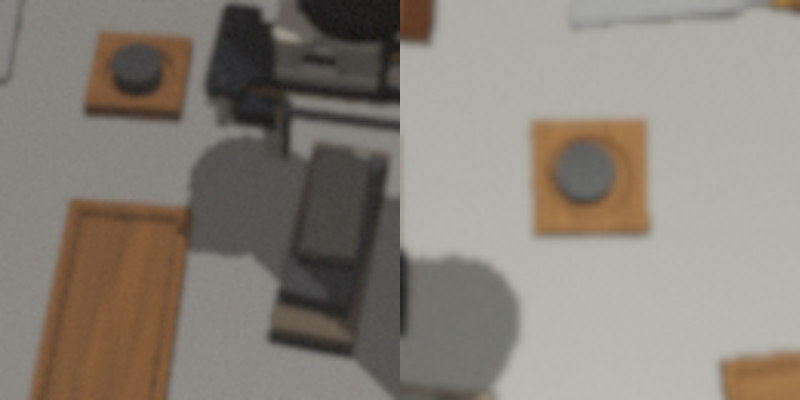

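The puck lies flat inside its recess, at about (585,170) in the right half. Next is the small stone.

```bash
python3 nudge.py '[[0.088,0.002,-0.0055,0.02,0],[0.088,0.002,-0.0055,0.045,0],[0.088,0.002,-0.0055,0.06,0],[0.088,0.002,-0.0055,0.068,0],[0.088,0.002,-0.0055,0.0685,0],[0.03,0.002,-0.0055,0.0685,0],[0.03,0.002,-0.0055,0.0685,0],[0.03,0.002,-0.0055,0.0685,0],[0.03,0.002,-0.0055,0.0685,0],[0.03,0.002,-0.0055,0.0685,0],[0.03,0.002,-0.0055,0.0685,0],[0.03,0.002,-0.0055,0.0685,0],[0.03,0.002,-0.0055,0.0685,0],[0.03,0.002,-0.0055,0.0685,0],[0.03,0.002,-0.0055,0.0685,0]]' 30; python3 go.py .442 .1715 .2 -95.3
```

```text
t: 8.05
eef_pos: [0.4454, 0.169, 0.0622]
ee_rot: [3.141, -0.0, -1.664]
force: [-2.9, 1.3, 4.3]
width: 0.0412
gripper_force: 30.0
[-0.0022  0.0037 -0.1378] -0.0 rows 3.3
```

```bash
python3 nudge.py '[[0.03,0,0,-0.01,0],[0.03,0,0,-0.04,0],[0.03,0,0,-0.08,0],[0.03,0,0,-0.1,0]]'; python3 go.py .618 -.28 .15 -86.2 .618 -.28 .06 -86.2
```

```text
t: 8.38
eef_pos: [0.4466, 0.1695, 0.1654]
ee_rot: [-3.139, 0.001, -1.663]
force: [1.5, 0.6, -0.8]
width: 0.0419
gripper_force: 30.0
[ 0.4318 -0.2121  0.0154] -0.159 rows 11.5
[ 0.4318 -0.2121  0.1054] -0.159 rows 2.2
```

```bash
python3 nudge.py '[[0.03,0.432,-0.212,0.015,-0.16],[0.03,0.432,-0.212,0.015,-0.16],[0.03,0.432,-0.212,0.015,-0.16],[0.03,0.432,-0.212,0.015,-0.16],[0.03,0.432,-0.212,0.015,-0.16],[0.03,0.432,-0.212,0.015,-0.16],[0.03,0.432,-0.212,0.015,-0.16],[0.03,0.432,-0.212,0.015,-0.16],[0.03,0.432,-0.212,0.015,-0.16],[0.03,0.432,-0.212,0.015,-0.16],[0.03,0.432,-0.212,0.015,-0.16],[0.03,0.432,-0.212,0.015,-0.16],[0.03,0.432,-0.212,0.05,-0.16],[0.03,0.432,-0.212,0.08,-0.16],[0.03,0.432,-0.212,0.105,-0.16],[0.03,0.432,-0.212,0.105,-0.16],[0.03,0.432,-0.212,0.105,-0.16]]'; python3 go.py .618 -.28 .021 -86.2; python3 - <<'E'
from h import *
for n in("side","top"): cv2.imwrite(f"pics/{n}3.png",arm.grab_frame(n)[:,:,::-1])
cv2.imwrite("pics/p3.png",np.hstack([cv2.resize(cv2.imread("pics/side3.png")[70:170,180:280],(400,400)),cv2.resize(cv2.imread("pics/top3.png")[110:210,310:410],(400,400))]))
E
```

```text
t: 9.8
eef_pos: [0.6153, -0.2808, 0.0554]
ee_rot: [3.137, 0.001, -1.504]
force: [0.7, -0.1, -0.3]
width: 0.0417
gripper_force: 30.0
[-0.0006 -0.0027  0.0344] 0.001 rows 0.8
```

View pics/p3.png

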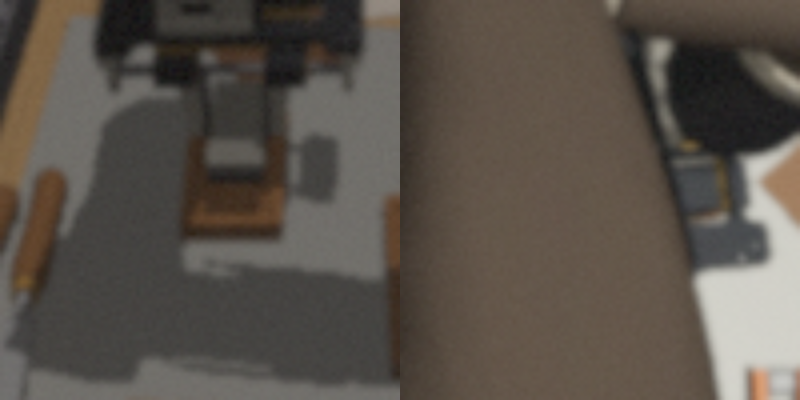

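The small stone hangs level and centred over its holder, at about (235,150) in the left half. I'll lower it.

```bash
python3 nudge.py '[[0.03,0,-0.002,0.015,0],[0.03,0,-0.002,0.025,0],[0.03,0,-0.002,0.029,0],[0.03,0,-0.002,0.031,0],[0.03,0,-0.002,0.032,0],[0.03,0,-0.002,0.033,0],[0.03,0,-0.002,0.033,0]]'
```

```text
t: 10.48
eef_pos: [0.6188, -0.2808, 0.0245]
ee_rot: [-3.141, -0.0, -1.504]
force: [0.7, -0.8, -1.5]
width: 0.0418
gripper_force: 30.0
```

```bash
python3 nudge.py '[[0.03,0,0,0.001,0],[0.03,0,0,0.002,0],[0.03,0,0,0.003,0],[0.03,0,0,0.003,0]]'
```

```text
t: 10.82
eef_pos: [0.6184, -0.2807, 0.0208]
ee_rot: [3.141, 0.0, -1.504]
force: [0.2, -0.2, -2.2]
width: 0.0415
gripper_force: 30.0
```

```bash
python3 nudge.py '[[0.03,0,0,0.0007,0],[0.03,0,0,0.001,0],[0.03,0,0,0.001,0]]'
```

```text
t: 11.07
eef_pos: [0.6186, -0.2808, 0.0202]
ee_rot: [-3.142, -0.0, -1.504]
force: [-0.7, 1.3, -0.1]
width: 0.0419
gripper_force: 30.0
```

```bash
python3 nudge.py '[[0.03,0,0,0.0007,0],[0.03,0,0,0.0007,0],[0.03,0,0,0.0007,0]]'
```

```text
t: 11.32
eef_pos: [0.6186, -0.2808, 0.0202]
ee_rot: [-3.141, -0.0, -1.504]
force: [-2.1, 1.0, 5.6]
width: 0.0416
gripper_force: 30.0
```

```bash
python3 nudge.py '[[0.045,0,0,0,0],[0.055,0,0,0,0],[0.088,0,0,0,0],[0.088,0,0,0,0],[0.088,0,0,-0.02,0],[0.088,0,0,-0.06,0],[0.088,0,0,-0.1,0],[0.088,0,0,-0.13,0],[0.088,0,0,-0.15,0]]' 40; python3 go.py .443 .176 .14 -98; python3 - <<'E'
from h import *
for n in("side","top"): cv2.imwrite(f"pics/{n}4.png",arm.grab_frame(n)[:,:,::-1])
cv2.imwrite("pics/p4.png",np.vstack([np.hstack([cv2.resize(cv2.imread("pics/side4.png")[195:285,255:320],(234,324),interpolation=2),cv2.resize(cv2.imread("pics/side4.png")[70:160,195:285],(324,324))]),cv2.resize(cv2.imread("pics/top4.png")[190:240,170:270],(558,275),interpolation=2)]))
E
```

```text
t: 12.07
eef_pos: [0.6199, -0.2813, 0.1736]
ee_rot: [-3.137, -0.002, -1.503]
force: [1.2, 0.3, -0.5]
width: 0.0868
gripper_force: 0.0
[-0.4682  0.1456  0.0336] 0.207 rows 11.8
```

View pics/p4.png

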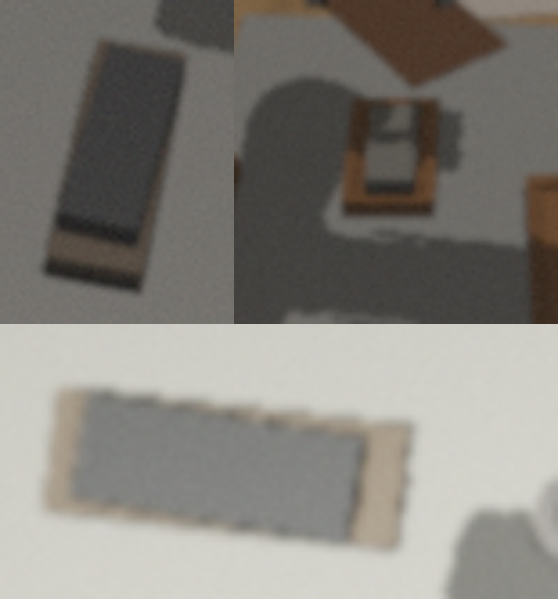

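The small stone lies in its recess, at about (390,160). The medium stone's corners in the lower panel are (85,392), (70,500), (352,543) and (367,433).

```bash
python3 - <<'E'
from h import *
T=lambda l:(np.float64(l)-[0,324]+.5)/[5.58,5.5]-.5+[170,190]
S=lambda l:(np.float64(l)+.5)/3.6-.5+[255,195]
m=[(85,392),(70,500),(352,543),(367,433)];b=[(57,388),(45,512),(398,550),(412,424)]
for c,z in((m,.052),(b,.028)):
    p=plane("top",T(c),z)*1000;print(rect(p/1000),p.mean(0).round(1))
ms=[(57,213),(137,240),(186,57)];print((tri(S(ms),T([m[0],m[1],m[2]]))*1000).round(1))
p=plane("side",S(ms),.052)*1000;print(p.round(1),(p[0]+p[2])/2)
bs=[(46,262),(143,280)];print((tri(S(bs),T(b[:2]))*1000).round(1)); print(plane("side",S(bs),.028)*1000)
E
```

```text
(array([442.2, 177.3]), 142.6, 55.3, 80.3) [442.3 177.   52. ]
(array([443.2, 175.3]), 181.2, 64.7, 82.8) [443.3 174.9  28. ]
[[4.814e+02 2.428e+02 5.250e+01 1.000e-01]
 [4.288e+02 2.522e+02 4.110e+01 1.500e+00]
 [4.025e+02 1.118e+02 5.100e+01 8.000e-01]]
[[481.4 242.5  52. ]
 [429.7 258.5  52. ]
 [402.2 112.6  52. ]] [441.76209208 177.52538995  52.        ]
[[4.871e+02 2.621e+02 2.290e+01 3.000e-01]
 [4.238e+02 2.688e+02 1.960e+01 5.000e-01]]
[[486.74243579 264.99503612  28.        ]
 [424.20369864 273.44727248  28.        ]]
```

```bash
python3 nudge.py '[[0.088,-0.468,0.146,0.03,0.24],[0.088,-0.468,0.146,0.03,0.24],[0.088,-0.468,0.146,0.03,0.24],[0.088,-0.468,0.146,0.03,0.24],[0.088,-0.468,0.146,0.03,0.24],[0.088,-0.468,0.146,0.03,0.24],[0.088,-0.468,0.146,0.03,0.24],[0.088,-0.468,0.146,0.03,0.24],[0.088,-0.468,0.146,0.03,0.24],[0.088,-0.468,0.146,0.03,0.24],[0.088,-0.468,0.146,0.03,0.24],[0.088,-0.468,0.146,0.03,0.24],[0.088,-0.468,0.146,0.06,0.24],[0.088,-0.468,0.146,0.06,0.24],[0.088,-0.468,0.146,0.06,0.24]]' 40; python3 go.py .442 .177 .0385 -99.7
```

```text
t: 13.42
eef_pos: [0.4402, 0.1757, 0.1081]
ee_rot: [3.139, -0.003, -1.743]
force: [0.2, -0.1, -0.2]
width: 0.0876
gripper_force: 0.0
[-0.0016 -0.0015  0.0696] -0.003 rows 1.7
```

```bash
python3 nudge.py '[[0.088,-0.002,-0.001,0.02,0],[0.088,-0.002,-0.001,0.045,0],[0.088,-0.002,-0.001,0.06,0],[0.088,-0.002,-0.001,0.067,0],[0.088,-0.002,-0.001,0.069,0],[0.04,-0.002,-0.001,0.069,0],[0.04,-0.002,-0.001,0.069,0],[0.04,-0.002,-0.001,0.069,0],[0.04,-0.002,-0.001,0.069,0],[0.04,-0.002,-0.001,0.069,0],[0.04,-0.002,-0.001,0.069,0],[0.04,-0.002,-0.001,0.069,0],[0.04,-0.002,-0.001,0.069,0],[0.04,-0.002,-0.001,0.069,0],[0.04,-0.002,-0.001,0.069,0]]' 40
```

```text
t: 14.67
eef_pos: [0.4431, 0.1785, 0.0408]
ee_rot: [-3.141, 0.001, -1.744]
force: [-1.2, -0.1, 5.1]
width: 0.0534
gripper_force: 40.0
```

```bash
python3 nudge.py '[[0.04,0,0,-0.01,0],[0.04,0,0,-0.04,0],[0.04,0,0,-0.08,0],[0.04,0,0,-0.12,0],[0.04,0,0,-0.14,0],[0.04,0,0,-0.14,0]]'; python3 go.py .47 0 .18 -90 .4475 -.169 .17 -84.4 .4475 -.169 .065 -84.4
```

```text
t: 15.17
eef_pos: [0.4447, 0.1797, 0.1849]
ee_rot: [-3.136, 0.006, -1.743]
force: [0.8, 0.9, -4.1]
width: 0.0533
gripper_force: 40.0
[ 0.1727 -0.0557  0.0049] -0.172 rows 4.4
[ 0.3431 -0.0625  0.0149] -0.27 rows 4.1
[ 0.3431 -0.0625  0.1199] -0.27 rows 2.5
```

```bash
python3 nudge.py '[[0.04,0.173,-0.056,0,-0.17],[0.04,0.173,-0.056,0,-0.17],[0.04,0.173,-0.056,0,-0.17],[0.04,0.173,-0.056,0,-0.17],[0.04,0.173,-0.056,0,-0.17],[0.04,0.343,-0.0625,0.01,-0.27],[0.04,0.343,-0.0625,0.01,-0.27],[0.04,0.343,-0.0625,0.01,-0.27],[0.04,0.343,-0.0625,0.01,-0.27],[0.04,0.343,-0.0625,0.01,-0.27],[0.04,0.343,-0.0625,0.01,-0.27],[0.04,0.343,-0.0625,0.05,-0.27],[0.04,0.343,-0.0625,0.08,-0.27],[0.04,0.343,-0.0625,0.11,-0.27],[0.04,0.343,-0.0625,0.12,-0.27],[0.04,0.343,-0.0625,0.12,-0.27]]'; python3 go.py .4475 -.169 .0228 -84.4; python3 - <<'E'
from h import *
for n in("side","top"): cv2.imwrite(f"pics/{n}5.png",arm.grab_frame(n)[:,:,::-1])
cv2.imwrite("pics/p5.png",np.hstack([cv2.resize(cv2.imread("pics/side5.png")[90:190,240:340],(400,400)),cv2.resize(cv2.imread("pics/top5.png")[150:250,270:370],(400,400))]))
E
```

```text
t: 16.5
eef_pos: [0.4421, -0.1696, 0.0564]
ee_rot: [3.134, 0.001, -1.474]
force: [0.5, -0.3, -4.3]
width: 0.0539
gripper_force: 40.0
[-0.0001 -0.0055  0.0336] -0.001 rows 0.8
```

View pics/p5.png

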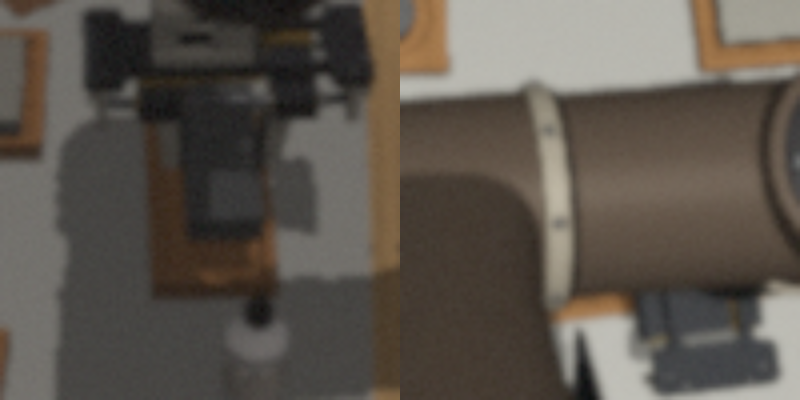

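The medium stone hangs level over its holder, offset towards the base by about 5 mm at (225,190). I'll correct that and lower.

```bash
python3 nudge.py '[[0.04,0,-0.004,0.01,0],[0.04,0,-0.004,0.02,0],[0.04,0,-0.004,0.024,0],[0.04,0,-0.004,0.026,0],[0.04,0,-0.004,0.026,0],[0.04,0,-0.004,0.026,0]]'
```

```text
t: 17.1
eef_pos: [0.4497, -0.17, 0.0347]
ee_rot: [-3.141, -0.0, -1.474]
force: [0.5, -1.0, -4.1]
width: 0.0535
gripper_force: 40.0
```

```bash
python3 nudge.py '[[0.04,0,0.002,0.005,0],[0.04,0,0.002,0.008,0],[0.04,0,0.002,0.01,0],[0.04,0,0.002,0.011,0],[0.04,0,0.002,0.011,0]]'; python3 nudge.py '[[0.04,0,0,0.0007,0],[0.04,0,0,0.001,0],[0.04,0,0,0.001,0]]'
```

```text
t: 17.52
eef_pos: [0.4472, -0.1702, 0.0231]
ee_rot: [3.141, 0.0, -1.474]
force: [-0.0, 0.3, -5.0]
width: 0.0533
gripper_force: 40.0
t: 17.77
eef_pos: [0.4474, -0.1702, 0.0229]
ee_rot: [-3.141, -0.0, -1.474]
force: [-2.9, 0.2, 3.0]
width: 0.0532
gripper_force: 40.0
```

```bash
python3 nudge.py '[[0.06,0,0,0,0],[0.07,0,0,0,0],[0.088,0,0,0,0],[0.088,0,0,0,0],[0.088,0,0,-0.02,0],[0.088,0,0,-0.06,0],[0.088,0,0,-0.1,0],[0.088,0,0,-0.13,0],[0.088,0,0,-0.15,0]]' 50; python3 go.py .49 0 .17 -90 .4435 .175 .16 -97.2 .4435 .175 .09 -97.2
```

```text
t: 18.52
eef_pos: [0.4487, -0.1704, 0.176]
ee_rot: [-3.137, -0.001, -1.473]
force: [1.1, -0.4, -1.1]
width: 0.0877
gripper_force: 0.0
[-0.1656 -0.0577  0.006 ] 0.097 rows 4.2
[-0.3443 -0.0285  0.016 ] 0.223 rows 4.3
[-0.3443 -0.0285  0.086 ] 0.223 rows 1.7
```

```bash
python3 nudge.py '[[0.088,-0.166,-0.058,0,0.1],[0.088,-0.166,-0.058,0,0.1],[0.088,-0.166,-0.058,0,0.1],[0.088,-0.166,-0.058,0,0.1],[0.088,-0.166,-0.058,0,0.1],[0.088,-0.344,-0.0285,0.01,0.223],[0.088,-0.344,-0.0285,0.01,0.223],[0.088,-0.344,-0.0285,0.01,0.223],[0.088,-0.344,-0.0285,0.01,0.223],[0.088,-0.344,-0.0285,0.01,0.223],[0.088,-0.344,-0.0285,0.01,0.223],[0.088,-0.344,-0.0285,0.05,0.223],[0.088,-0.344,-0.0285,0.085,0.223],[0.088,-0.344,-0.0285,0.085,0.223],[0.088,-0.344,-0.0285,0.085,0.223],[0.088,-0.344,-0.0285,0.085,0.223]]'; python3 go.py .4435 .175 .0115 -97.2;python3 - <<'E'
from h import *
for n in("side","top"): cv2.imwrite(f"pics/{n}6.png",arm.grab_frame(n)[:,:,::-1])
cv2.imwrite("pics/p6.png",np.hstack([cv2.resize(cv2.imread("pics/side6.png")[90:290,230:330],(300,600)),cv2.resize(cv2.imread("pics/top6.png")[120:245,165:290],(400,400)) if 0 else cv2.copyMakeBorder(cv2.resize(cv2.imread("pics/top6.png")[130:250,240:400],(480,360)),0,240,0,0,0)]))
E
```

```text
t: 19.85
eef_pos: [0.4434, 0.1751, 0.0887]
ee_rot: [-3.141, 0.0, -1.697]
force: [0.7, -0.2, 0.0]
width: 0.0876
gripper_force: 0.0
[ 0.0001 -0.0001  0.0772] -0.0 rows 1.9
```

View pics/p6.png

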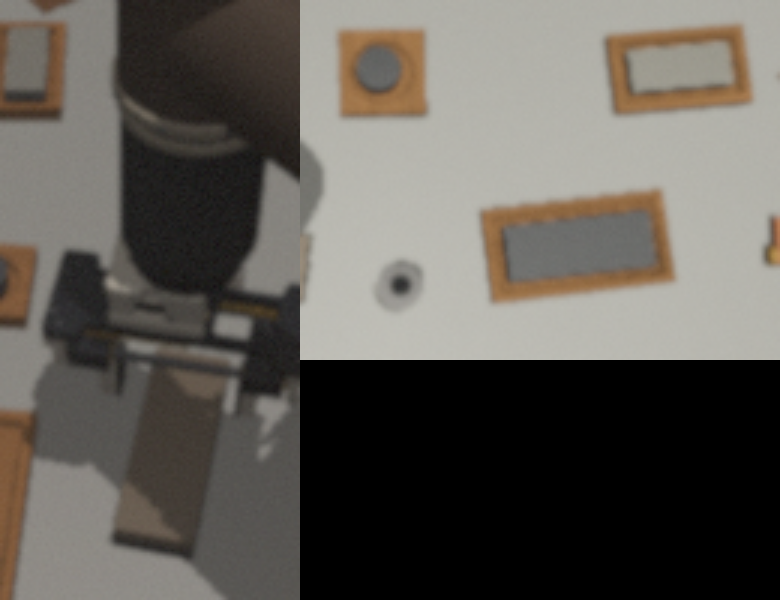

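The puck, small and medium stones all lie in their recesses, at (378,70), (680,65) and (580,245). The fingers straddle the bench stone.

```bash
python3 nudge.py '[[0.088,0,0.002,0.02,0],[0.088,0,0.002,0.045,0],[0.088,0,0.002,0.06,0],[0.088,0,0.002,0.07,0],[0.088,0,0.002,0.075,0],[0.088,0,0.002,0.077,0],[0.05,0,0.002,0.077,0],[0.05,0,0.002,0.077,0],[0.05,0,0.002,0.077,0],[0.05,0,0.002,0.077,0],[0.05,0,0.002,0.077,0],[0.05,0,0.002,0.077,0],[0.05,0,0.002,0.077,0],[0.05,0,0.002,0.077,0],[0.05,0,0.002,0.077,0]]' 50
```

```text
t: 21.2
eef_pos: [0.4415, 0.176, 0.0112]
ee_rot: [-3.14, 0.002, -1.696]
force: [1.2, -0.9, 6.5]
width: 0.0636
gripper_force: 50.0
```

```bash
python3 nudge.py '[[0.05,0,0,-0.01,0],[0.05,0,0,-0.04,0],[0.05,0,0,-0.08,0],[0.05,0,0,-0.1,0],[0.05,0,0,-0.1,0]]'; python3 go.py .6088 .2590 .11 -90.3 .6088 .259 .06 -90.3
```

```text
t: 21.62
eef_pos: [0.4419, 0.1765, 0.1142]
ee_rot: [-3.138, 0.005, -1.696]
force: [0.3, 1.1, -4.7]
width: 0.0637
gripper_force: 50.0
[-0.1027 -0.1553  0.0042] -0.12 rows 4.5
[-0.1027 -0.1553  0.0542] -0.12 rows 1.2
```

```bash
python3 nudge.py '[[0.05,-0.02,-0.04,0,-0.03],[0.05,-0.05,-0.08,0,-0.06],[0.05,-0.08,-0.12,0,-0.09],[0.05,-0.1027,-0.155,0,-0.12],[0.05,-0.1027,-0.155,0,-0.12],[0.05,-0.1027,-0.155,0.0,-0.12],[0.05,-0.1027,-0.155,0.03,-0.12],[0.05,-0.1027,-0.155,0.05,-0.12],[0.05,-0.1027,-0.155,0.05,-0.12],[0.05,-0.1027,-0.155,0.05,-0.12],[0.05,-0.1027,-0.155,0.05,-0.12]]'; python3 go.py .6088 .259 .0212 -90.3
```

```text
t: 22.53
eef_pos: [0.6071, 0.2575, 0.0604]
ee_rot: [3.141, -0.001, -1.576]
force: [0.5, 0.1, -4.8]
width: 0.0635
gripper_force: 50.0
[-0.0015 -0.0017  0.0392] -0.0 rows 0.9
```

```bash
python3 nudge.py '[[0.05,-0.001,-0.001,0.012,0],[0.05,-0.001,-0.001,0.022,0],[0.05,-0.001,-0.001,0.027,0],[0.05,-0.001,-0.001,0.03,0],[0.05,-0.001,-0.001,0.032,0],[0.05,-0.001,-0.001,0.034,0],[0.05,-0.001,-0.001,0.035,0],[0.05,-0.001,-0.001,0.035,0]]'; python3 nudge.py '[[0.05,0,0,0.001,0],[0.05,0,0,0.002,0],[0.05,0,0,0.002,0]]'
```

```text
t: 23.2
eef_pos: [0.6081, 0.2586, 0.0253]
ee_rot: [-3.142, 0.0, -1.577]
force: [-1.4, 1.0, -6.5]
width: 0.0637
gripper_force: 50.0
t: 23.45
eef_pos: [0.6081, 0.2586, 0.0233]
ee_rot: [-3.142, 0.0, -1.577]
force: [0.3, -0.4, -6.0]
width: 0.0637
gripper_force: 50.0
```

```bash
python3 nudge.py '[[0.05,0,0,0.0007,0],[0.05,0,0,0.0015,0],[0.05,0,0,0.0015,0]]';python3 nudge.py '[[0.05,0,0,0.0005,0],[0.05,0,0,0.001,0],[0.05,0,0,0.001,0]]'
```

```text
t: 23.7
eef_pos: [0.608, 0.2585, 0.0217]
ee_rot: [3.141, -0.0, -1.577]
force: [-0.1, -0.3, -6.0]
width: 0.0635
gripper_force: 50.0
t: 23.95
eef_pos: [0.6081, 0.2586, 0.0214]
ee_rot: [-3.141, -0.0, -1.577]
force: [-3.2, -1.2, 0.2]
width: 0.0633
gripper_force: 50.0
```

Contact as predicted. I'll release, go up and away, and take a look.

```bash
python3 nudge.py '[[0.07,0,0,0,0],[0.08,0,0,0,0],[0.088,0,0,0,0],[0.088,0,0,0,0],[0.088,0,0,-0.02,0],[0.088,0,0,-0.06,0],[0.088,0,0,-0.1,0],[0.088,0,0,-0.14,0],[0.088,0.04,0,-0.16,0],[0.088,0.08,0,-0.16,0],[0.088,0.12,0,-0.16,0],[0.088,0.16,0,-0.16,0],[0.088,0.2,0,-0.16,0],[0.088,0.24,0,-0.16,0],[0.088,0.28,0,-0.16,0],[0.088,0.28,0,-0.16,0],[0.088,0.28,0,-0.16,0]]'; python3 - <<'E'
from h import *
for n in("side","top"): cv2.imwrite(f"pics/{n}7.png",arm.grab_frame(n)[:,:,::-1])
cv2.imwrite("pics/p7.png",np.hstack([cv2.resize(cv2.imread("pics/side7.png")[90:360,170:340],(340,540)),cv2.copyMakeBorder(cv2.resize(cv2.imread("pics/top7.png")[120:260,110:250],(440,440)),0,100,0,0,0)]))
E
```

```text
t: 25.37
eef_pos: [0.6064, -0.0237, 0.1811]
ee_rot: [-3.141, 0.0, -1.58]
force: [-0.4, -0.1, 0.5]
width: 0.0879
gripper_force: 0.0
```

View pics/p7.png

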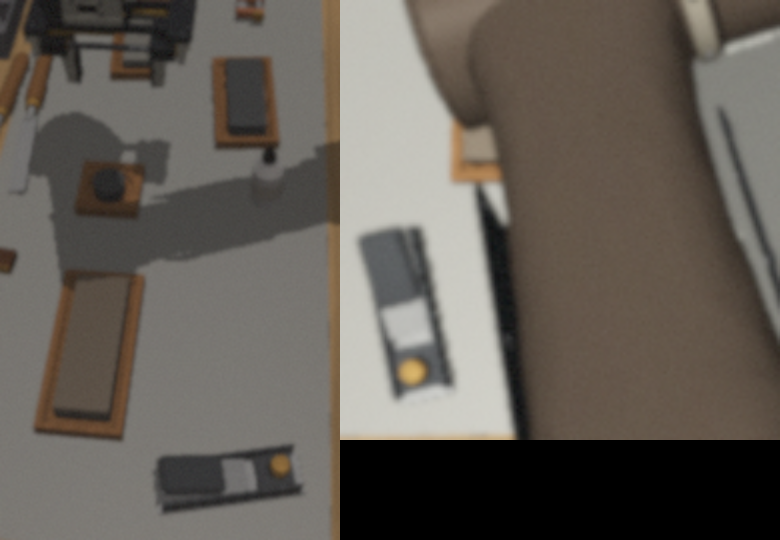

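The bench stone lies within its recess, at about (92,345). The other three stones, the bottle (267,180) and the plane (230,475) are where they should be.

```bash
python3 -c "from station import arm; print(arm.job_done())"
```

```text
the job is handed in; nothing more can be done
None
```

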